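Set up the beam check: target on the rail, sensor arm out to the clip

ROBOT

A 7-joint arm with a two-finger parallel gripper is mounted at the origin on a cart in front of the work surface, level with it; the furniture and walls round the work are solid. World frame = base frame: x ahead of the robot, y to its left, z up, the work surface at z = 0. Lengths are in m, angles in rad, forces in N, time in s.
With the tool pointing down it reaches from about 0.375 to 0.925 m from the base axis. Payload 3.1 kg.
Tool frame: the origin (TCP) lies at the very end of the fingers, on their centre line; the grasp point (between the pads) lies 19 mm behind it; z points along the fingers, y is the line along which they close (so a half turn about z gives the same grasp; the last joint's range is limited). The gripper opens to 85 mm and grips with 20 to 120 N. Pads are 22 mm wide; open, the fingers measure 114 mm over their backs; the gripper's body (76 mm by 85 mm) begins 54 mm behind the grasp point. The pads swing forward as they close: fully open they stand 13 mm farther back than shut.
Start: joints at [-1.296, 0.383, 0.044, 1.598, -0.018, 1.161, -0.05], TCP at [0.237, 0.605, 0.231] pointing down, gripper open.
Joint ranges: [-2.61, 2.61], [-0.41, 2.15], [-1.48, 1.57], [0, 2.5], [-1.57, 4.71], [0.05, 1.97], [-2.85, 2.85]. Speed limits (rad/s): [2.79, 2.79, 3.14, 3.14, 3.14, 3.14, 3.14].

INTERFACE

Orientations are given as a unit quaternion [x, y, z, w].
In Python, from plant import env, kin, cams, status gives the robot as it stands. Calls block until the motion is done:
- env.move_to(position, orientation): joint-space move of the TCP to a pose.
- env.servo_line(position, frame=None, rate=0.15): straight line of the TCP; frame=None keeps the orientation; rate is the mean speed in m/s.
- env.movej(angles): joint-space move.
- env.release() and env.grasp(): open the fingers fully, or close them until they stop; the grip force is fixed at half the most.
- env.pause(seconds).
- kin.inverse_kinematics(position, orientation): joint angles nearest the present ones, or None.
- cams.grab_frame(name): name is "scene" or "top" or "wrist"; returns a dict with "pixels" (384x512x3 uint8, red, green, blue), "fx", "fy", "cx", "cy" (pixels), "distortion" ([k1, k2, p1, p2, k3] as OpenCV has them; the pictures are not rectified), "R" (3x3) and "t" (3): a world point X has camera coordinates R X + t; the wrist camera has in their place "tool_from_camera" (4x4, takes a point from camera to tool coordinates, whose origin is the TCP and whose axes are the flange's). Camera axes: x right, y down, z forward; pixel columns grow to the right and rows downward; lengths in m; the calibration is good to about 2 mm. A picture is of the moment at which its call begins: read the wrist's pose just before it. There is no depth.
A pose or a line that the arm cannot do raises env.IKError and nothing moves.
- env.sign_off(): hands the job in, once; it reports no verdict.
Readings, each from a call of its own:
- status.read_clock(): time.
- status.read_joints(): joint angles.
- status.read_joint_velocities(): joint speeds.
- status.read_effort(): joint torques, N m.
- status.read_ee_pos(): TCP position.
- status.read_ee_rot(): TCP orientation.
- status.read_force(): force on the tool from outside, world axes, zero at the start.
- status.read_ft_torque(): the same for the moment, N m.
- status.read_opening(): finger opening in m.
Only numpy, scipy, OpenCV 4.12 (cv2) and the standard library are available. Lean on these libraries where they do the work, as an engineer would, in place of code of your own. Each camera call takes 0.05 s, during which the arm holds its last target. There are 200 camera calls.

TASK

Set up the beam check: take the white target hanger out of its grey stand by its green tab, hook it over the rail on the blue-painted end, slide it along the rail without lifting it off until its hook sits wholly on the red band, and let it hang there. Then press the orange lock button of the sensor arm fully down (it stays down), pull the arm out by its yellow upright grip until its red pointer is in line with the blue clip on the scale, and finish while still holding it there: the arm is sprung and runs back if let go. Leave everything else on the table where it stands.

Things in the scene. Friction and masses are not known exactly. Their poses are not given: they have to be found in the camera images.
- hanger: Loose target hanger, 150 g, its z up; origin at the middle of the lower edge of its white plate (5 thick in x, 70 wide, 100 high), black ring on -x. A steel hook 20 wide rises from it: stem at x=0, crown with underside at z=135, lip at x=22.5 to 27.5 down to z=112, brass weight behind it to x=39.5. On the crown a green tab up to z=178. It hangs balanced, plate on the robot's side of the rail.
- hanger_hook (a point): Point of the hanger where the axis of the rail lies when it is hooked and seated: x=12.5, z=130 mm in the hanger's frame, mid-width of the hook; axes as the hanger's. The gap between stem and lip, 20 mm in x and open below, takes the 10 mm rail from above; the lip ends 18 mm below this point.
- hanger_grip (a point): Middle of the green tab (14 in x, 20 in y, 38 mm high), 30 mm above hanger_hook; axes as the hanger's.
- hanger_stand: Fixed grey stand, 40 x 98 x 46 mm high (feet 60 mm in x), origin at the centre of its underside. Its slot, 7 x 74 mm, is 40 mm deep, with its floor at z=6; the hanger stands in it upright (it may lean back by 0.05 rad), facing as the stand does, and comes out straight up.
- rail: Fixed rail. A round steel bar, 10 mm diameter, runs along its y axis, its axis at z=200 mm; origin on the table below the middle of the bar, x pointing away from the robot, roughly. Posts at y=-165 and +165 mm on feet 85 x 50 x 10 mm, with 20 mm black clamps round the bar. From y=+55 to +145 mm it is painted blue: the loading end.
- red_band: Red band painted on the rail, 36 mm long; origin at its centre on the bar's axis, y along the bar. It lies somewhere between 20 and 100 mm on the -y side of the middle of the rail.
- sensor_base: Fixed base of the telescoping sensor arm: plate 100 x 350 x 10 mm, origin at the centre of its underside; the arm runs out along its +y, its axis over x=0. At the -y end a grey housing, x +-26, y -163 to -45, up to z=65 mm. A white scale strip with ticks every 10 mm lies at x=-40, top at z=16.
- sensor_arm: The sliding part: tube, black head (34 x 30 mm, top z=57) and on it the yellow upright grip, 22 x 22 mm, from z=57 to z=132 mm above the table. Axes and origin as sensor_base when run in, moving with the arm. Travel along +y up to 165 mm, against a spring of 2 N (run in) to about 4.6 N (fully out). Locked until the button is down.
- pointer (a point): Centre line of the yellow grip, 110 mm above the table (22 mm below its top); run in, it lies at y=-20 mm of sensor_base, x=0. The red pointer over the scale strip is at the same y as this point.
- scale_clip: Fixed blue clip with a white line straddling the scale strip, 8 mm long; origin on the table below its centre, axes as sensor_base, at x=-40 mm there. The arm is right when pointer has the same y as this origin in that frame. It lies 70 to 140 mm from the pointer of the run-in arm.
- lock_button (a joint): Orange lock button on the housing: 0 up (locked), 0.008 m fully down (released). It takes about 3 N, stays down once pressed. The arm is freed at about 0.005.
- lock_button_top (a point): Centre of the button's top face, 24 mm diameter; 86 mm above the table when up, at x=0, y=-130 mm of sensor_base; pressed straight down.
- sealant_bottle: Bystander: white bottle with red cap, 46 mm diameter, 134 high, loose; origin under its centre.
- flux_tin: Bystander: round cream tin, 63 mm diameter, 27 high, loose; origin under its centre.

How it is judged:
By the outcome, as a careful person would: the job done as asked, in the order asked, and still so for the second after the job is handed in, while the arm keeps its last pose, push and grip.
It also fails if it takes over 61 s, if anything falls off the work surface, if the arm or the gripper's body presses on something with over 40 N, if the wrist force passes 120 N, or if a joint passes its speed limit or range.

## Working session

There is one attempt and no reset: what is moved stays moved. The work goes in short steps, each a Python script; the robot and the scene stay as the last script left them, time stands still between calls to the robot, and variables do not carry over. Pictures are saved under pics/ and viewed, on a budget of 10 in all, crops included, one or two more only if the job needs it, and the job is handed in when it is done.

```bash
ls; mkdir -p pics
python3 - <<'E'
from plant import env,kin,cams,status
import cv2,numpy as np
for n in ("scene","top"):
    f=cams.grab_frame(n); cv2.imwrite(f"pics/{n}0.png",cv2.resize(f["pixels"][:,:,::-1],(800,600),interpolation=cv2.INTER_CUBIC))
    print(n,f["fx"],f["fy"],f["cx"],f["cy"],f["distortion"],np.round(f["R"],3).tolist(),f["t"])
f=cams.grab_frame("wrist");print(f["fx"],f["distortion"],f["tool_from_camera"]);print(status.read_clock(),status.read_ee_pos(),status.read_ee_rot())
E
```

```text
pics
scene 463.01849912978355 463.01849912978355 251.97572307118153 188.26155854835082 [-0.05270611  0.          0.          0.          0.        ] [[0.815, -0.579, 0.01], [-0.328, -0.477, -0.816], [0.477, 0.662, -0.578]] [-0.40644217  0.2991179   1.34745862]
top 477.25479758638375 477.25479758638375 255.83393093126762 192.2591763380429 [0.03503673 0.         0.         0.         0.        ] [[0.005, -1.0, -0.015], [-0.994, -0.003, -0.112], [0.112, 0.015, -0.994]] [0.05393363 0.55585802 1.35688002]
282.9631987123571 [-0.06338227  0.          0.          0.          0.        ] [[ 7.42784378e-04 -9.62265499e-01 -2.72111298e-01  7.06372092e-02]
 [ 9.99999701e-01  7.72695021e-04 -2.76946858e-06  9.33237098e-04]
 [ 2.12924009e-04 -2.72111215e-01  9.62265785e-01 -1.41988264e-01]
 [ 0.00000000e+00  0.00000000e+00  0.00000000e+00  1.00000000e+00]]
0.15 [0.23646968 0.60465066 0.23014368] [ 1.85298935e-01  9.82681621e-01 -1.05548647e-03 -1.47632063e-04]
```

View pics/scene0.png

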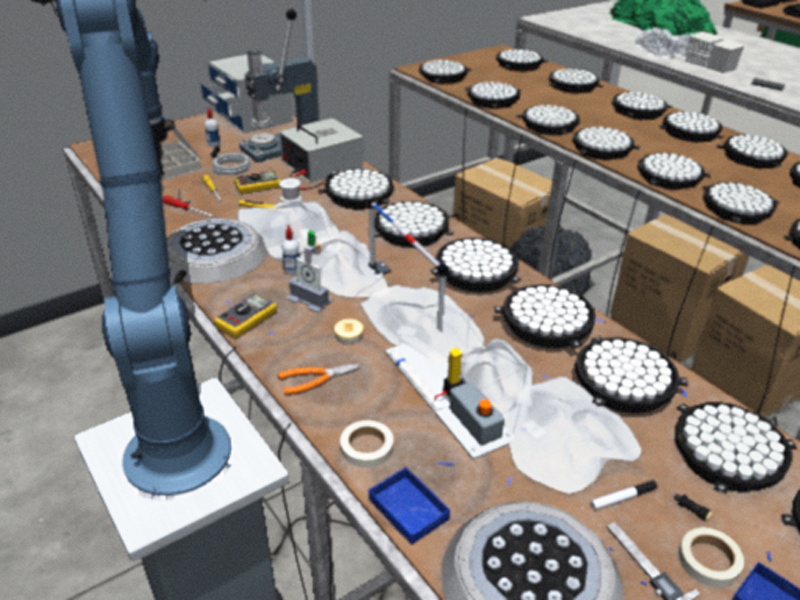

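View pics/top0.png

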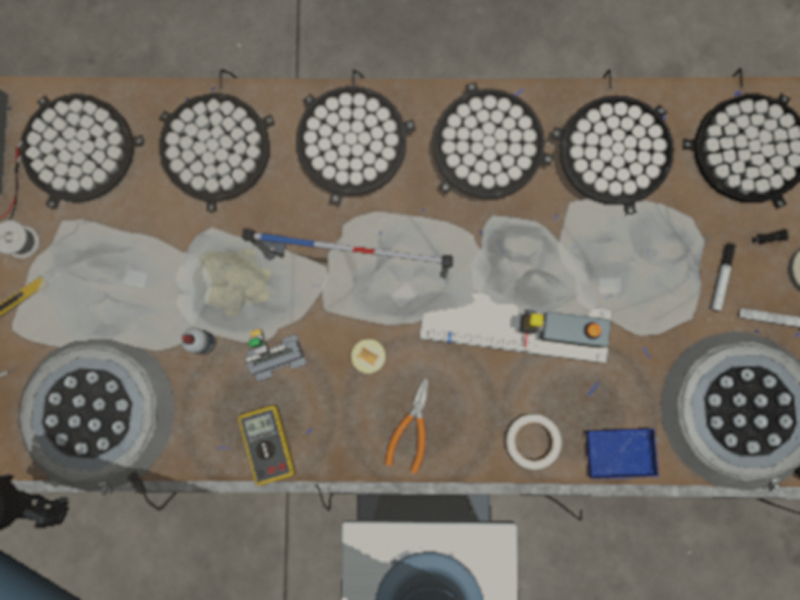

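Both views show the hanger stand (scene ~(308,285)), with the bottle just beside it, and the rail, whose blue end is toward +y (top (285,238)). They also show the red band at top (363,250), the sensor base at lower right and the clip at top (450,337). I'll enlarge both for pixel readings.

```bash
cat > h.py <<'E'
from plant import env,kin,cams,status
import cv2,numpy as np
from scipy.spatial.transform import Rotation as Ro
def crop(img,x0,y0,w,h,s):
    c=cv2.resize(img[y0:y0+h,x0:x0+w,::-1],None,fx=s,fy=s,interpolation=cv2.INTER_CUBIC)
    for k in range(0,w,10): 
        cv2.line(c,(k*s,0),(k*s,4 if k%50 else 10),(0,255,0),1)
        if k%20==0: cv2.putText(c,str(x0+k),(k*s+1,14),0,.33,(255,0,255),1)
    for k in range(0,h,10):
        cv2.line(c,(0,k*s),(5,k*s),(0,255,0),1)
        if k%20==0: cv2.putText(c,str(y0+k),(6,k*s+4),0,.33,(255,0,255),1)
    return c
def canvas(items,name):
    C=np.zeros((600,800,3),np.uint8)
    for c,x,y in items:
        c=c[:600-y,:800-x]; C[y:y+c.shape[0],x:x+c.shape[1]]=c
    cv2.imwrite("pics/"+name,C)
def cam(f,pose=None):
    K=np.array([[f["fx"],0,f["cx"]],[0,f["fy"],f["cy"]],[0,0,1]])
    if "R" in f: R,t=np.array(f["R"]),np.array(f["t"])
    else:
        T=np.eye(4);T[:3,:3]=Ro.from_quat(pose[1]).as_matrix();T[:3,3]=pose[0]
        M=np.linalg.inv(T@np.array(f["tool_from_camera"]));R,t=M[:3,:3],M[:3,3]
    return K,np.array(f["distortion"]),R,t
def ray(c,uv):
    K,d,R,t=c
    p=cv2.undistortPoints(np.array([[uv]],float),K,d)[0,0]
    v=R.T@np.array([p[0],p[1],1]);return -R.T@t,v/np.linalg.norm(v)
def atz(c,uv,z):
    o,v=ray(c,uv);return o+v*(z-o[2])/v[2]
def tri(*obs):
    A=np.zeros((3,3));b=np.zeros(3);rs=[ray(c,u) for c,u in obs]
    for o,v in rs:
        P=np.eye(3)-np.outer(v,v);A+=P;b+=P@o
    X=np.linalg.solve(A,b);return X,max(np.linalg.norm(np.cross(X-o,v)) for o,v in rs)
def proj(c,X):
    K,d,R,t=c
    return cv2.projectPoints(np.array([X],float),cv2.Rodrigues(R)[0],t,K,d)[0][0,0]
E
python3 - <<'E'
from h import *
f=cams.grab_frame("scene")["pixels"]
canvas([(crop(f,172,138,60,66,6),0,0),(crop(f,228,122,72,92,5),365,0),],"s1.png")
import pickle
g=cams.grab_frame("top")["pixels"]
canvas([(crop(g,150,140,150,40,5),0,0),(crop(g,110,205,90,42,5),0,205),(crop(g,264,190,132,45,5),0,420)][:3]+[(crop(f,245,215,85,78,4),455,205)],"t1.png")
E
```

```text
(no output)
```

View pics/s1.png

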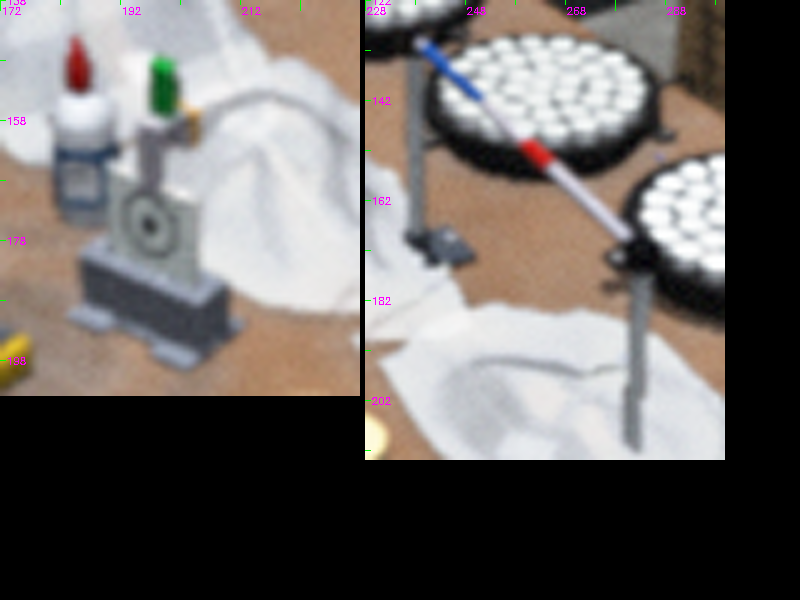

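View pics/t1.png

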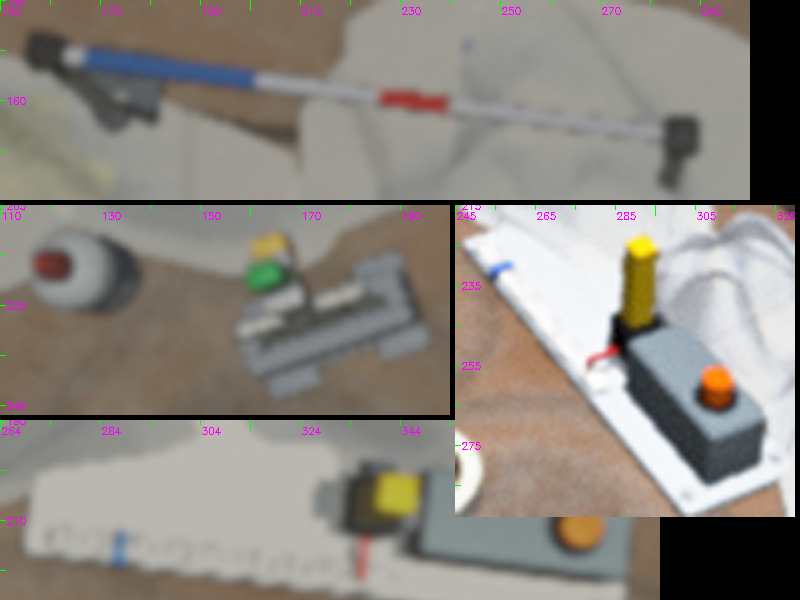

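The crops give these readings (native pixels):

| Item | Scene | Top |
|---|---|---|
| Green tab | (199,152) | (163,219) |
| Rail clamps | (239,130) and (282,172) | (159,150) and (286,167) |
| Red band | (262,153) | (233,160) |
| Button | (310,258) | (380,212) |
| Yellow grip top | (292,225) | (343,205) |
| Clip | (256,231) | (288,216) |

Run:
```python
from h import *
s=cam(cams.grab_frame("scene"));t=cam(cams.grab_frame("top"))
print("camtop",-t[2].T@t[3])
P={"tabtop":((199,148.5),(163.2,219.4)),"clampL":((239,130.4),(159.4,150)),"clampR":((282.4,172.4),(286.2,167)),"red":((262,152.6),(232.6,160.2)),
"btn":((310.5,258),(380.2,212)),"griptop":((292,225),(343.4,204.8)),"clip":((256.3,231.3),(287.8,215.8)),"capbottle":((185,145),(120.5,217))}
for k,(a,b) in P.items():
    X,e=tri((s,a),(t,b));print(k,X.round(4),round(e,4))
for k,uv,z in [("tab",(163.2,219.4),.19),("cL",(159.4,150),.2),("cR",(286.2,167),.2),("redL",(226,159.6),.2),("redR",(239.4,160.8),.2),("bl0",(166,152),.2),("bl1",(200.6,156),.2),("btn",(380.2,212),.086),("grip",(343.4,204.8),.132),("clip",(287.8,215.8),.02),("ptr",(336.4,217.6),.02)]:
    print(k,atz(t,uv,z).round(4))
# stand corners top face z=.046
for uv in [(159,232.5),(190,221),(162,239)]: print(atz(t,uv,.046).round(4))
```

```text
camtop [0.39963691 0.03491375 1.41141125]
tabtop [0.4685 0.2918 0.1826] 0.0014
clampL [0.6484 0.3032 0.1961] 0.0023
clampR [ 0.6012 -0.0234  0.2018] 0.0007
red [0.6191 0.1138 0.2025] 0.0001
btn [ 0.4975 -0.2898  0.0871] 0.0022
griptop [ 0.5133 -0.1817  0.1301] 0.0022
clip [ 0.4888 -0.0375  0.0156] 0.0004
capbottle [0.4766 0.4167 0.135 ] 0.0007
tab [0.4669 0.291  0.19  ]
cL [0.6456 0.3035 0.2   ]
cR [ 0.6021 -0.0239  0.2   ]
redL [0.621 0.131 0.2  ]
redR [0.618  0.0964 0.2   ]
bl0 [0.6405 0.2863 0.2   ]
bl1 [0.6302 0.1967 0.2   ]
btn [ 0.4957 -0.2887  0.086 ]
grip [ 0.5113 -0.1801  0.132 ]
clip [ 0.4882 -0.037   0.02  ]
ptr [ 0.4836 -0.1781  0.02  ]
[0.4374 0.3321 0.046 ]
[0.4705 0.2442 0.046 ]
[0.419 0.323 0.046]
```

The points check out: clamps are 330 mm apart at z≈0.2, tab top is at 0.183, button at 0.087 and grip top at 0.130. Next are two wrist views of the tab.

```bash
cat >> h.py <<'E'
def q(psi):  # tool down, closing line along frame y of yaw psi, tool x toward robot
    a=np.pi/2+psi/2; return [np.cos(a),np.sin(a),0,0]
def pose(): return np.array(status.read_ee_pos()),np.array(status.read_ee_rot())
def look():
    p=pose();f=cams.grab_frame("wrist");return f,cam(f,p),p
E
python3 - <<'E'
from h import *
import pickle
psi=np.radians(20.6)
out=[];views=[]
for i,(p,z) in enumerate([((.43,.245),.31),((.469,.2915),.31)]):
    env.move_to([*p,z],q(psi)); f,c,po=look(); views.append(c); print(status.read_clock(),po[0].round(4))
    u=proj(c,[.469,.2915,.175]);x0=int(np.clip(u[0]-50,0,412));y0=int(np.clip(u[1]-60,0,244));print(u)
    out.append((crop(f["pixels"],x0,y0,98,140,4),i*400,0))
canvas(out,"w1.png");pickle.dump(views,open("v1.pkl","wb"))
E
```

```text
1.9417 [0.4295 0.2462 0.3099]
[278.59037489 234.1946065 ]
2.3417 [0.4687 0.2938 0.3091]
[249.57646099 185.65665153]
```

View pics/w1.png

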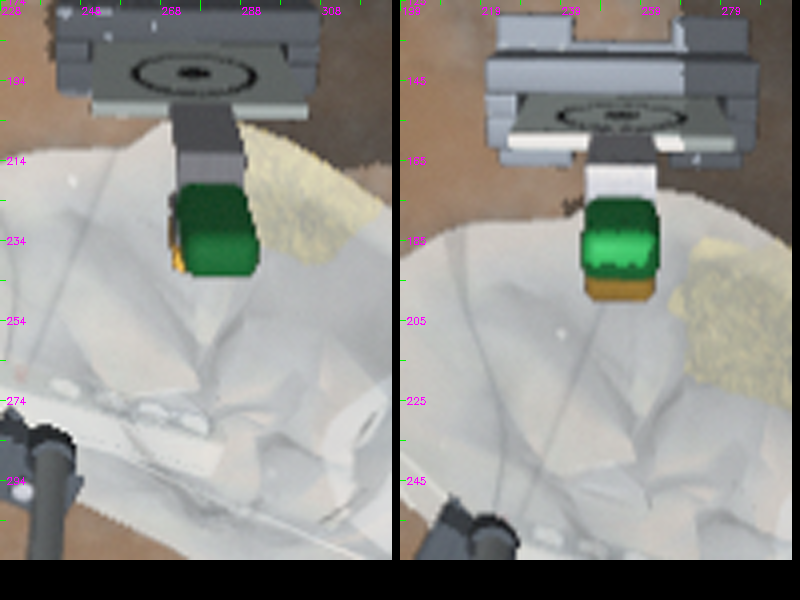

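The views show the hanger square to the gripper. The tab's top face is centred at (283.3,237.0) and (253.8,187.5), and the plate's upper edge runs (251,202)–(305,201.5) and (226,160)–(283,160.5).

Run:
```python
from h import *
import pickle
a,b=pickle.load(open("v1.pkl","rb"))
P=lambda i,x,y:(([228,199][i])+(x-400*i)/4,[174,125][i]+y/4)
for n,u,v in [("tabtop",(221,253),(619,252)),("tab near TL",(184,235),(586,229)),("tab TR",(255,233),(656,229)),("plateL",(93,108),(508,140)),("plateR",(308,108),(735,142))]:
    X,e=tri((a,P(0,*u)),(b,P(1,*v)));print(n,X.round(4),round(e,4))
print(status.read_force())
```

```text
tabtop [0.4682 0.2958 0.1812] 0.0001
tab near TL [0.4666 0.2856 0.1801] 0.0008
tab TR [0.4598 0.302  0.1811] 0.0001
plateL [0.4652 0.2583 0.1056] 0.0003
plateR [0.4417 0.3242 0.1011] 0.0
[ 0.05211725 -0.44570265 -0.39616368]
```

The tab top lies at (0.468,0.296,0.181). The plate is 70 mm wide as given, at yaw ≈19.6° with a slight lean-back. Before grasping I'll take a close look at the rail.

Run:
```python
from h import *
import pickle
psi=np.radians(-7.6)
red=np.array([.6195,.1138,.2]);blue=np.array([.637,.2389,.2])
out=[];obs={"red":[],"blue":[],"bl1":[],"bl2":[]}
for i,p in enumerate([(.61,.215),(.58,.15)]):
    env.move_to([*p,.37],q(psi)); f,c,po=look()
    h=cv2.cvtColor(f["pixels"],cv2.COLOR_RGB2HSV)
    S,V=h[...,1]>110,h[...,2]>50
    masks={"red":((h[...,0]<8)|(h[...,0]>172))&S&V,"blue":(h[...,0]>100)&(h[...,0]<125)&S&V}
    for k,X in (("red",red),("blue",blue)):
        u=proj(c,X);n,l,st,cen=cv2.connectedComponentsWithStats(masks[k].astype(np.uint8))
        j=min([j for j in range(1,n) if st[j,4]>40],key=lambda j:np.hypot(*(cen[j]-u)))
        print(k,u.round(1),cen[j].round(1),st[j]); obs[k].append((c,cen[j]))
        # ends along the bar
    u=(proj(c,red)+proj(c,blue))/2
    out.append((crop(f["pixels"],int(np.clip(u[0]-100,0,312)),int(np.clip(u[1]-35,0,310)),200,74,4),0,300*i))
for k in ("red","blue"):
    X,e=tri(*obs[k]);print(k,X.round(4),round(e,4))
print(status.read_clock());canvas(out,"w2.png")
```

```text
red [166.  199.8] [165.9 199.5] [150 196  32   8 250]
blue [275.3 200.8] [276.9 199.5] [238 195  79   9 631]
red [226.4 217.3] [227.1 217. ] [212 213  31   9 278]
blue [333.6 217.9] [335.4 216.5] [298 213  76   8 607]
red [0.618  0.1151 0.2038] 0.0001
blue [0.6352 0.2408 0.2011] 0.0001
3.5583
```

View pics/w2.png

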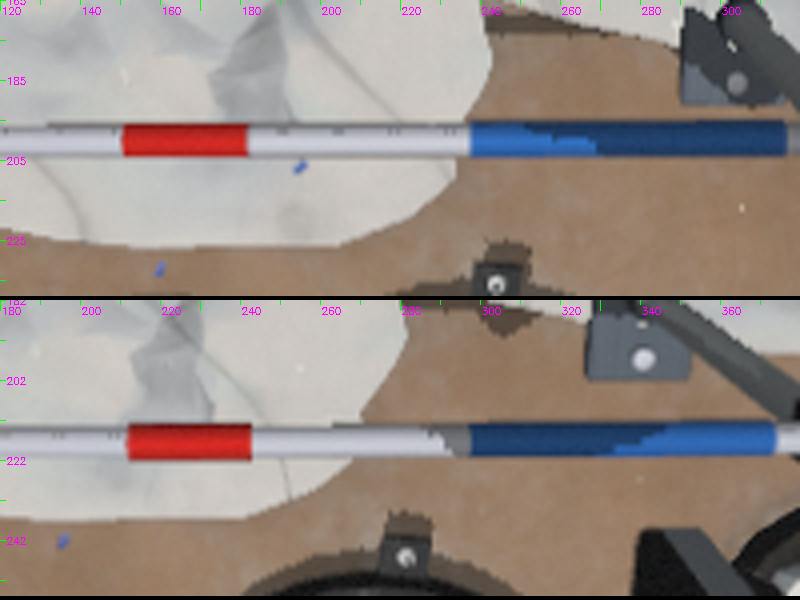

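The wrist fix for the rail (red (0.618,0.115), blue middle (0.635,0.241), z≈0.20) agrees with the first one within 2 mm. Now I'll grasp and lift, then hover over the blue end.

Run:
```python
from h import *
a=np.radians(19.8)
env.move_to([.4675,.2955,.25],q(a))
env.servo_line([.4675,.2955,.147],rate=.15)
env.grasp(); print(status.read_opening(),pose()[0].round(4))
f0=np.array(status.read_force())
env.servo_line([.4675,.2955,.275],rate=.12)
env.pause(.2);print("lift",status.read_opening(),np.array(status.read_force())-f0,status.read_clock())
B=np.array([.6355,.2405])
env.servo_line([B[0]-.03,B[1],.275],q(np.radians(-7.7)),rate=.15)
env.servo_line([B[0],B[1],.265],rate=.1);env.pause(.2)
print(pose()[0].round(4),status.read_opening(),status.read_clock(),status.read_force())
f=cams.grab_frame("scene");u=proj(cam(f),[.6355,.2405,.23])
w,c,_=look();v=proj(c,[.6355,.2405,.2]);print(u,v)
canvas([(crop(f["pixels"],int(u[0])-40,int(u[1])-40,80,120,5),0,0),(crop(w["pixels"],int(v[0])-50,int(np.clip(v[1]-75,0,234)),100,150,4),400,0)],"g1.png")
```

```text
0.019436341623434918 [0.4678 0.2953 0.1473]
lift 0.01895242599038904 [ 0.50454963  0.34529442 -3.75222161] 7.3
[0.6351 0.2408 0.2654] 0.019127733190112278 9.1083 [ 0.05026166 -0.09050191 -1.8788379 ]
[245.0640926  129.88631015] [251.48995177 209.18630382]
```

View pics/g1.png

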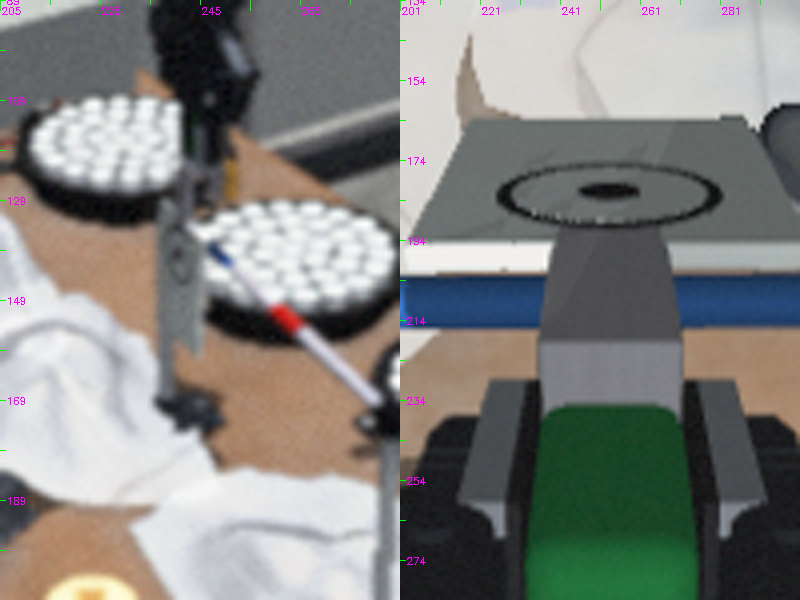

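The wrist view shows the tab gripped squarely, with the plate on the robot's side of the rail (white upper edge at row ~198, bar centre at row ~209). I'll check the hook-to-rail offset numerically, then do a guarded lowering.

Run:
```python
from h import *
w,c,po=look()
pl=atz(c,(251.5,134+255/4),po[0][2]-.011-.030); rl=atz(c,(251.5,134+301/4),.2)
print("plate",pl.round(4),"hook x~",(pl[0]+.0125).round(4),"rail",rl.round(4),"tcp",po[0].round(4))
dx=rl[0]-(pl[0]+.0125); print("dx",dx)
if abs(dx)<.006:
    x,y=.6355+dx*.7,.2405
    env.servo_line([x,y,.240],rate=.08);env.pause(.1);f0=np.array(status.read_force());print(f0)
    z=.240
    while z>.204:
        z-=.003 if z>.2165 else .001
        env.servo_line([x,y,z],rate=.06)
        f=np.array(status.read_force())-f0
        if np.linalg.norm(f)>3: break
    print("stop",z,f.round(2),pose()[0].round(4),status.read_opening(),status.read_clock())
```

```text
plate [0.6193 0.2428 0.2244] hook x~ 0.6318 rail [0.6356 0.2404 0.2   ] tcp [0.6352 0.2407 0.2654]
dx 0.00384211422622438
[ 0.23719589 -0.17840588 -0.73148006]
stop 0.21099999999999997 [-1.83 -0.23  4.62] [0.6383 0.2405 0.2119] 0.01911752837380066 13.075
```

The stop at TCP z=0.212 matches the expected seated height of 0.211 with about 4.6 N contact. Now I'll slide to the red band.

Run:
```python
from h import *
x0,y0=.6355+.7*.00384,.2405
f0=np.array([.24,-.18,-.73])
for s in np.linspace(0,1,9)[1:]:
    dy=-(y0-.1147)*s
    env.servo_line([x0+.135*dy,y0+dy,.2113],rate=.07)
    f=np.array(status.read_force())-f0;p=pose()[0];print(p.round(4),f.round(2))
    if np.linalg.norm(f)>15: print("STOP");break
print(status.read_clock(),status.read_opening())
f=cams.grab_frame("scene");u=proj(cam(f),[.619,.115,.2])
w,c,_=look();v=proj(c,[.619,.115,.2]);print(u,v)
canvas([(crop(f["pixels"],int(u[0])-40,int(u[1])-50,80,120,5),0,0),(crop(w["pixels"],int(v[0])-50,int(np.clip(v[1]-75,0,234)),100,150,4),400,0)],"g2.png")
```

```text
[0.6366 0.2224 0.2118] [-1.59 -2.79  3.61]
[0.6342 0.2075 0.2118] [-1.13 -0.34  5.53]
[0.632  0.1926 0.2118] [-0.21  1.13  6.58]
[0.6299 0.1768 0.2118] [-0.38  1.08  7.33]
[0.6278 0.1611 0.2118] [-0.98  1.31  6.64]
[0.6257 0.1454 0.2118] [0.01 1.3  7.26]
[0.6235 0.1297 0.2118] [-0.    2.31  5.73]
[0.6214 0.114  0.2118] [0.19 1.41 7.07]
16.075 0.019250013384911915
[261.74033933 153.07188567] [252.54895321 233.8299685 ]
```

View pics/g2.png

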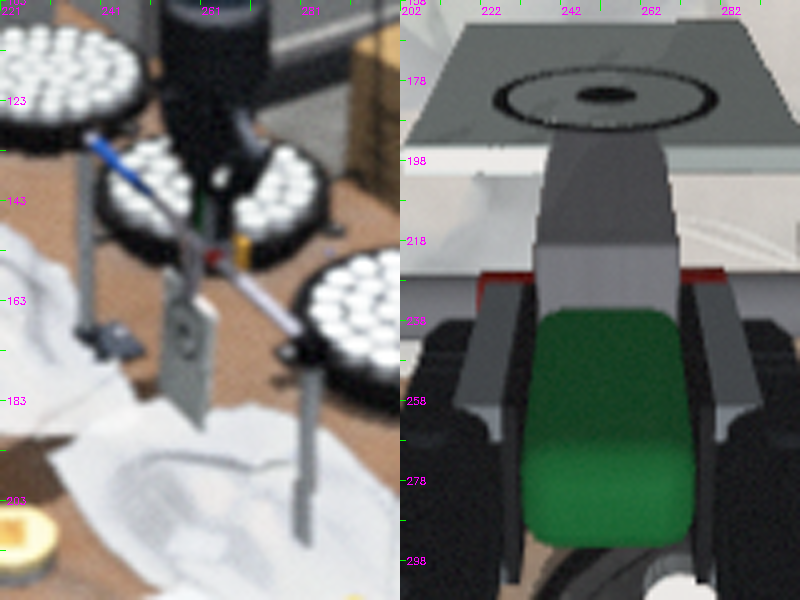

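The hook is centred on the red band to about 1 mm (red columns 476–727, stem 537–678 in the crop), and the brass weight is behind the rail. I'll release, rise and look at the sensor arm from two places.

Run:
```python
from h import *
import pickle
p=pose()[0]
env.release();env.pause(.2)
env.servo_line([p[0],p[1],.30],rate=.1);print(status.read_clock())
f=cams.grab_frame("scene")["pixels"]
env.grasp();a=np.radians(-8)
out=[];V=[]
for i,xy in enumerate([(.50,-.13),(.48,-.235)]):
    env.move_to([*xy,.26],q(a));w,c,po=look()
    u=proj(c,[.50,-.165,.05]);x0=int(np.clip(u[0]-120,0,512-210));y0=int(np.clip(u[1]-60,0,284));V.append((c,x0,y0));print(x0,y0,po[0].round(4))
    out.append((crop(w["pixels"],x0,y0,210,100,3),0,300*i))
out.append((crop(f,232,120,56,90,3),632,0))
canvas(out,"w3.png");pickle.dump(V,open("v3.pkl","wb"));print(status.read_clock())
```

```text
18.0667
103 114 [ 0.5014 -0.1281  0.2605]
189 118 [ 0.4809 -0.2351  0.2602]
20.5583
```

View pics/w3.png

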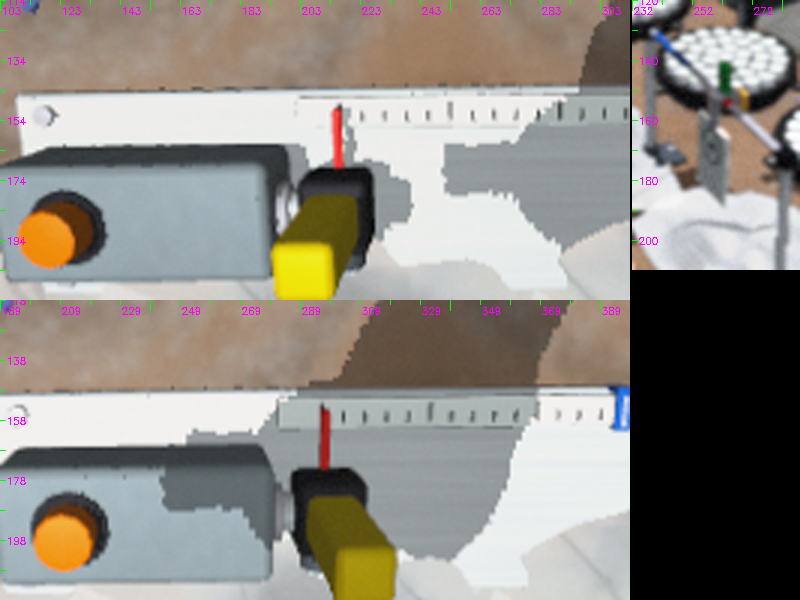

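The inset shows the hanger still hanging on the red band. The views give the button top at (118.7,194)/(210.7,198.7), the grip top at (204,205)/(311,210) and the pointer tip at (215.3,150.7)/(297.3,154.7).

Run:
```python
from h import *
import pickle
(a,_,_),(b,_,_)=pickle.load(open("v3.pkl","rb"))
for n,u,v in [("btn",(118.7,194),(210.7,198.7)),("grip",(204,205),(311,210)),("ptr",(215.3,150.7),(297.3,154.7))]:
    X,e=tri((a,u),(b,v));print(n,X.round(4),round(e,4))
print("clip left edge",atz(b,(393.7,154.5),.018).round(4))
B=tri((a,(118.7,194)),(b,(210.7,198.7)))[0]
x,y=(B[0]+.4965)/2,(B[1]-.2893)/2
print(x,y)
env.move_to([x,y,.13],q(np.radians(-8)));env.servo_line([x,y,.093],rate=.1);env.pause(.1)
f0=np.array(status.read_force());z=.093
while z>.068:
    z-=.0015;env.servo_line([x,y,z],rate=.04);f=np.array(status.read_force())-f0
    print(round(z,4),pose()[0][2].round(4),f.round(1))
    if f[2]>14: break
env.pause(.2);print(pose()[0],status.read_clock())
env.servo_line([x,y,.17],rate=.15)
```

```text
btn [ 0.499  -0.287   0.0857] 0.0002
grip [ 0.5129 -0.1791  0.1294] 0.0002
ptr [ 0.4711 -0.1737  0.0265] 0.0003
clip left edge [ 0.4897 -0.0398  0.018 ]
0.4977303895244909 -0.2881457779230117
0.0915 0.0918 [-0.9 -0.6 -0.4]
0.09 0.0899 [-1.9 -0.2 -0.2]
0.0885 0.0883 [-0.7  0.5 -1.2]
0.087 0.0868 [-0.3 -0.3 -0.9]
0.0855 0.0855 [-1.5 -0.4 -2. ]
0.084 0.0841 [-1.1 -0.6  0.4]
0.0825 0.0825 [-1.6 -0.9  0.4]
0.081 0.0809 [-1.6 -1.7 -0.8]
0.0795 0.0794 [-1.1 -1.4 -0.7]
0.078 0.0782 [-2.5 -0.   2.2]
0.0765 0.0781 [-4.2  1.5 11.3]
0.075 0.078 [-7.6  3.5 18. ]
[ 0.49794257 -0.28830426  0.07799338] 25.0
```

The button bottomed at z=0.078, its full 8 mm of travel. Next I'll grip the yellow upright and pull to just short of the clip, then look.

Run:
```python
from h import *
a=np.radians(-7.7);d=np.array([.134,.991]);G=np.array([.5128,-.1797])
env.release()
env.move_to([*G,.175],q(a));env.servo_line([*G,.091],rate=.12)
env.grasp();print(status.read_opening(),pose()[0].round(4))
f0=np.array(status.read_force())
for s in (.01,.05,.09,.132):
    env.servo_line([*(G+d*s),.091],rate=.08);print(pose()[0].round(4),(np.array(status.read_force())-f0).round(1),status.read_opening())
env.pause(.2);w,c,po=look();print(status.read_clock(),po[0].round(4))
u=proj(c,[*(np.array([.4885,-.0368])),.018]);print(u)
x0=int(np.clip(u[0]-50,0,412));y0=int(np.clip(u[1]-30,0,309));print(x0,y0)
import pickle;pickle.dump((c,po,x0,y0),open("v4.pkl","wb"))
canvas([(crop(w["pixels"],x0,y0,100,75,8),0,0)],"w4.png")
```

```text
0.020981507464603224 [ 0.5129 -0.1806  0.0915]
[ 0.5143 -0.1697  0.0914] [-0.6 -0.4  1.2] 0.02136754911649676
[ 0.5194 -0.1298  0.0914] [-0.8  0.4  3.9] 0.02132114685737639
[ 0.5243 -0.0904  0.0914] [-1.5 -0.3  5.8] 0.021423843685674092
[ 0.5296 -0.049   0.0914] [-4.1 -1.1  6.1] 0.02100241836470952
31.0333 [ 0.5295 -0.0494  0.0914]
[261.08874831 152.68732755]
211 122
```

View pics/w4.png

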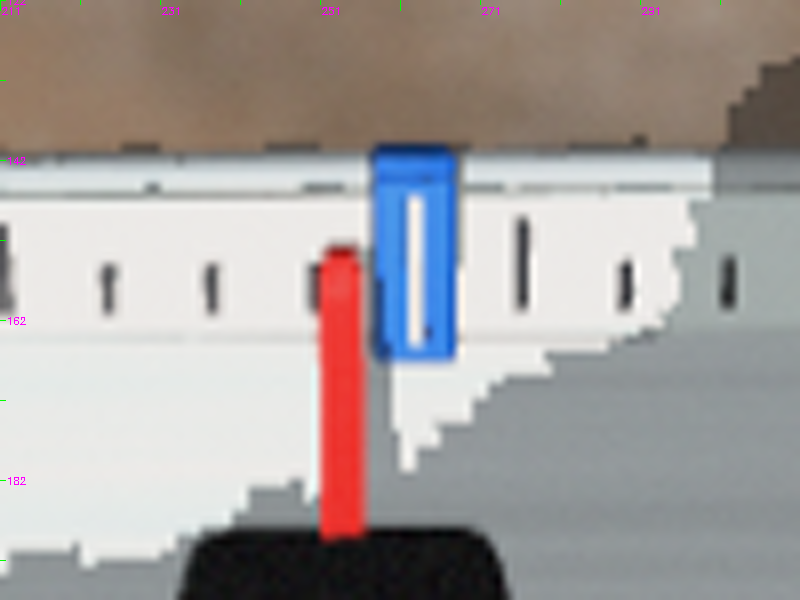

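The picture shows the pointer at column 342 and the clip's white line at 416 in the crop, with ticks ≈103.5 px per 10 mm, so about 7.2 mm remain. I'll make the move and measure again.

Run:
```python
from h import *
import pickle
c,po,x0,y0=pickle.load(open("v4.pkl","rb"))
d=np.array([.134,.991])
p=atz(c,(x0+342/8,y0+270/8),.0255)[:2]@d; k=atz(c,(x0+416/8,y0+270/8),.021)[:2]@d
print("ray diff",k-p,"clip-tcp",k-po[0][:2]@d)
s=.132+((k-p)+.00715)/2; G=np.array([.5128,-.1797])
env.servo_line([*(G+d*s),.091],rate=.05);env.pause(.4)
w,c,po=look();print(status.read_clock(),po[0].round(4),s,"clip-tcp",k-po[0][:2]@d)
canvas([(crop(w["pixels"],x0,y0,100,75,8),0,0)],"w5.png")
```

```text
ray diff 0.006960314544159088 clip-tcp 0.008329228130113681
31.775 [ 0.5304 -0.0424  0.0914] 0.13905515727207954 clip-tcp 0.0013344775838162945
```

View pics/w5.png

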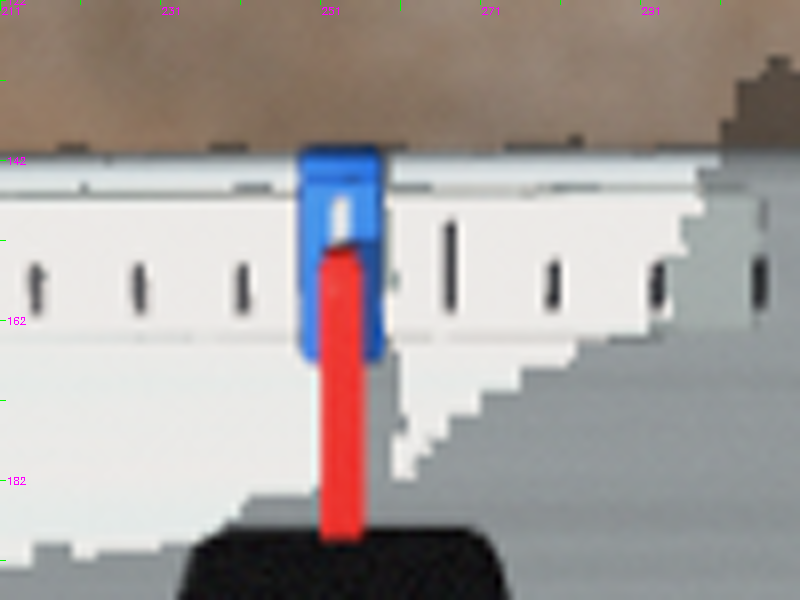

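The pointer (342) and clip line (341) coincide. I'll check without another picture that the hanger is unchanged, then hand in.

Run:
```python
from h import *
f=cams.grab_frame("scene")["pixels"]
now=crop(f,232,120,56,90,3)[:270,:168];old=cv2.imread("pics/w3.png")[:270,632:800]
D=cv2.absdiff(now,old)[60:210,55:110];print("hanger diff mean/max",D.mean(),np.percentile(D,99))
print(status.read_opening(),np.round(status.read_force(),1),np.abs(status.read_joint_velocities()).max(),pose()[0].round(4),status.read_clock())
if D.mean()<8: env.sign_off();print("signed off")
```

```text
hanger diff mean/max 56.65935353535354 213.0
0.021263734897969865 [-4.9 -3.3  9.9] 0.0011569016774566061 [ 0.5304 -0.0424  0.0914] 31.825
```

The difference is large, either because the robot arm blocks the view or because the hanger moved, so one more picture is needed.

Run:
```python
from h import *
f=cams.grab_frame("scene")["pixels"];g=cams.grab_frame("top")["pixels"]
canvas([(crop(f,215,115,90,118,4),0,0),(crop(g,200,140,100,118,4),400,0)],"e1.png")
```

```text
(no output)
```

View pics/e1.png

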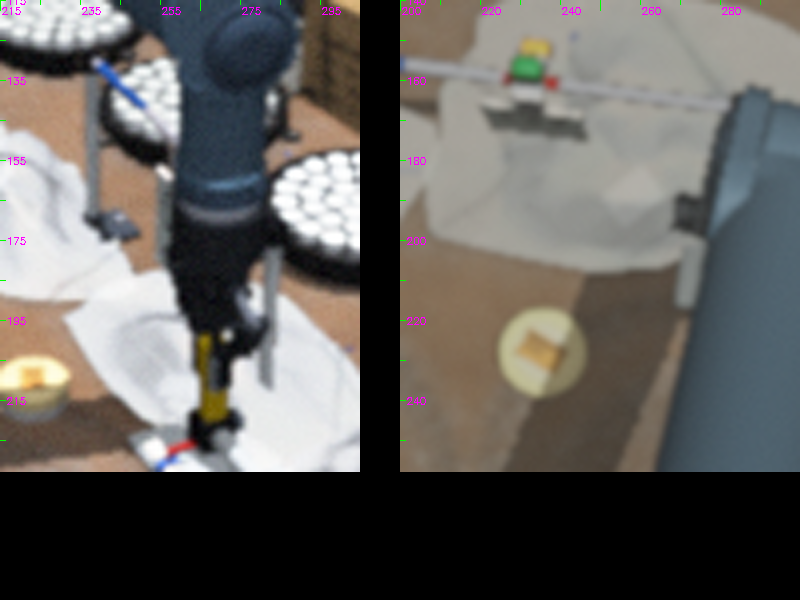

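The mismatch came only from the arm blocking the scene view. The top view shows the hanger hanging, with red visible on both sides of its hook (columns 506 and 551). Handing in.

Run:
```python
from h import *
env.sign_off();print(status.read_clock(),status.read_opening(),pose()[0].round(4))
```

```text
the job is handed in; nothing more can be done
the job is handed in; nothing more can be done
```

The job is done and handed in at about 32 s on the robot's clock, with the arm still gripping and holding the sensor arm at the clip.

- **Hanger:** I lifted it by the green tab and hooked it over the middle of the blue end. I slid it along the rail with light contact (about 4–8 N, no lift-off) and released it on the red band. The last wrist view put the hook about 1 mm from the band's centre. The final top view shows it hanging with red on both sides.
- **Lock button:** I pressed it until it stopped at z = 0.078 m, the full 8 mm of travel.
- **Sensor arm:** I gripped the yellow upright and pulled it out about 139 mm. In the last wrist picture the red pointer and the clip's white line are within about 0.2 mm.

**Checks that failed or disagreed:**
- My automatic before/after image comparison of the hanger failed, because the robot arm was blocking the scene camera. I used the top view instead.
- The wrist force never clearly showed the spring's pull. It read about 10 N upward on the grip at the end, well within limits.
- I did not check the bottle and tin separately. The tin is in the last picture; the bottle is not.
- I viewed 12 pictures, two over the budget.

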